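Balance the loaded topping caddy on the ridge stand

ROBOT

A 6-joint arm with a two-finger parallel gripper is mounted at the origin on the work surface. World frame = base frame: x ahead of the robot, y to its left, z up, the work surface at z = 0. Lengths are in m, angles in rad, forces in N, time in s.
With the tool pointing down it reaches from about 0.3 to 0.95 m from the base axis. Payload 3.1 kg.
Tool frame: the origin (TCP) lies on the front face of the gripper's body, between the roots of the fingers; the fingertips stand 73 mm ahead of it and the grasp point (between the pads) lies 54 mm ahead of it (env.hold_point_z is the distance from the TCP to the grasp point, in m); z points along the fingers, y is the line along which they close (so a half turn about z gives the same grasp; the last joint's range is limited). The gripper opens to 85 mm and grips with 20 to 120 N. Pads are 22 mm wide; open, the fingers measure 114 mm over their backs; the gripper's body (76 mm by 85 mm) begins 54 mm behind the grasp point. The pads swing forward as they close: fully open they stand 13 mm farther back than shut.
Start: joints at [-1.301, 0.308, 1.634, -0, 1.2, -0.07], TCP at [0.208, -0.589, 0.304] pointing down, gripper open.
Joint ranges: [-3.06, 3.06], [-0.79, 1.96], [0.05, 2.63], [-1.19, 4.34], [0.05, 2.64], [-2.94, 2.94]. Speed limits (rad/s): [2.79, 2.79, 3.14, 3.14, 3.14, 3.14].

INTERFACE

Orientations are given as a unit quaternion [w, x, y, z].
In Python, from workcell import env, eyes, ticket gives the robot as it stands.
- The arm moves only by the tool apply_moves, never from a script. Its argument "increments" is a list of rows, each an object with "translation": the shift along the tool's x, y, z in mm, a list of three; "rot": the turn, a rotation vector about the tool's x, y, z in degrees, a list of three. A call has 1 to 10 rows; each row shifts and turns the commanded pose from where the row before left it, along the tool's axes as they then stand; what a row does not reach is not made up. A row lasts 1/12 s, in which the tool goes at most 41.7 mm and 7.16 degrees, less where a joint would pass 70% of its speed; a pose out of reach is approached as far as the arm can. A call is refused whole if a number of a shift passes 41.7 or a number of a turn 7.16, either way. A call with a gripper value outside its range is refused whole. "gripper" is the opening, from 0 (shut) to 1 (fully open), set as the call begins (left out, the last holds). The fingers move at their own pace and stop on an object; "force" is the grip in N (left out, the last holds). Time passes only in rows, so rows that do not move let the fingers close. It gives the time, the measured TCP pose, the force, the opening and the grip force at its end, in the units of the state.
- env.get_obs(): the state, without advancing time (a new reading comes with each control period).
- eyes.grab_frame(name): name is "side" or "top"; returns a dict with "pixels" (400x640x3 uint8, blue, green, red), "fx", "fy", "cx", "cy" (pixels), "T" (4x4, takes a point from camera to world coordinates). Camera axes: x right, y up, looking along -z (the intrinsics and any distortion apply to the point x, -y, -z); pixel columns grow to the right and rows downward; lengths in m; the calibration is good to about 2 mm. A picture is of the moment at which its call begins. There is no depth.
- ticket.finish_job(): hands the job in; it is judged then, once.
Trained networks look in a picture, given as the dict that the camera call returned (one of the last four; its "shot" number tells which), for a name from the list of things; names that differ only in an ending like _2 or _b are one class to them, and where a whole thing is asked for, a point or a joint stands for the part that bears it (a point fixed in the world has none). Each returns a list of dicts, best first, with "confidence" (0 to 1); they miss things now and then, are a little off and sometimes report something else, mostly with a low value. They report only what shows in the picture. A call takes as long as a camera call. They do not tell look-alikes from the thing itself.
- eyes.spot_in(query, picture): "rect" ([left, top, right, bottom] in pixels, round what is visible of it).
- eyes.outline_of(query, picture): "mask" (400x640 bool, what is visible of it) and "rect" ([left, top, right, bottom] in pixels, round what is visible of it).
The state is a dict: "time": time; "qpos": joint angles; "joint_vel": joint speeds; "joint_torque": joint torques, N m; "tool_pos": TCP position; "tool_rot": TCP orientation; "wrist_force": force on the tool from outside, world axes, zero at the start; "torque": the same for the moment, N m; "finger_gap": opening from 0.0 (shut) to 1.0 (fully open); "finger_force": force on a finger pad.
Only numpy, scipy, OpenCV 4.12 (cv2) and the standard library are available. Lean on these libraries where they do the work, as an engineer would, in place of code of your own. Each camera call takes 0.05 s, during which the arm holds its last target. There are 200 camera calls.

TASK

The carrying handle of the topping caddy has to go on exactly where the loaded caddy balances. Lay the caddy, tins up, squarely across the brass ridge of the balance stand and shift it until, with nobody holding it, it stays level on the ridge alone; leave it balancing there. How full the tins are is not known, and the other things on the counter are to be left where they stand.

Things in the scene. Friction and masses are not known exactly. Their poses are not given: they have to be found in the camera images.
- caddy: topping caddy, one rigid piece: brown plank 220 long (x axis), 34 wide (y), 20 mm thick, a closed tin (45 mm across, 30 mm tall) screwed on top at each end, white lid at -x, red at +x. Origin: centre of the plank's underside; z up. Starts flat on the counter. Weighs 0.21 to 0.46 kg; the unseen filling does not shift, and puts the balance point anywhere up to 35 mm from the middle, to either end
- caddy_top (a point): middle of the plank's top face, on the caddy, 20 mm above its underside; axes as the caddy's. The tins' centres lie 82 mm from it, so the bare plank between x = -59 and +59 mm is where it can be gripped across its width
- stand: balance stand, fixed: black base plate 64 (x) by 84 (y) by 8 mm; on it a brass ridge along y, its flat top 12 mm wide (x), 50 mm long (y), 30 mm above the counter; its rubber foot lets it rock by 0.03 rad at most. Origin: centre of the plate's underside. The plank belongs with its length along the stand's x, either way round; unbalanced, it tips about 0.2 to 0.45 rad until an end touches the counter
- ridge_top (a point): centre of the flat top of the brass ridge, 30 mm above the counter, axes as the stand's
- jar: glaze jar, 68 mm across, 90 high, yellow cap; origin under its centre; leave it
- bowl: steel bowl, 140 mm across, 60 high; origin under its centre; leave it
- mug: white mug, 80 mm across, 90 high; origin under its centre; leave it
- scraper: bench scraper standing on its edge, 115 x 24 x 96 mm, black grip on top; origin under its centre; leave it
- syrup: amber syrup bottle, 60 mm across, 190 high, red cap; origin under its centre; leave it
- cake_ring: steel cake ring, 90 mm across, 45 high; origin under its centre; leave it
- spatula: green-handled spatula lying flat, origin about its middle; leave it
Things that resemble listed ones, but are neither listed nor needed, are in the scene too. Leave any blue, orange or pink look-alike of the stand alone.

How it is judged:
At the end, for the whole second after the job is handed in: The caddy rests on the stand's ridge, tins up, within 0.08 rad (about 4.5 degrees) of level, its ends off the counter (underside's middle 25 to 36 mm up), its length within 15 degrees of square to the ridge, the plank's centre line within 20 mm of the ridge's middle, let go and still (contact force between caddy and stand above 0.8 N and height (world z) of caddy between 0.025 and 0.036 m and angle between caddy's own z axis and vertical below 0.08 rad and angle between the x axis of caddy and the x axis of stand, either way round below 0.26 rad and y of caddy in the frame of ridge_top between -0.02 and 0.02 m and linear speed of caddy below 0.02 m/s and angular speed of caddy below 0.15 rad/s); the robot touches nothing.
It fails at once if another thing on the counter was moved by more than 30 mm (distance of any of jar, bowl, mug, scraper, syrup, cake_ring, spatula from where it was at the start of the episode above 0.03 m).
It fails at once if the caddy was tipped over (more than 0.8 rad from upright) (angle between caddy's own z axis and vertical above 0.8 rad).
It also fails if it takes over 72 s, if anything falls off the work surface, if the arm or the gripper's body presses on something with over 40 N, if the wrist force passes 120 N, or if a joint passes its speed limit or range.

## Working session

There is one attempt and no reset: what is moved stays moved. The work goes in short steps, Python scripts to look and compute and a tool call to move; the robot and the scene stay as the last step left them, time stands still between calls to the robot, and variables do not carry over. Pictures are saved under pics/ and viewed, at most 10 in all, crops included, and the job is handed in when it is done.

Besides the shell and the picture viewer there is one more tool, called after ">>>" by a JSON object that holds its "method" and its "body", one argument or row to a line. apply_moves: Moves the arm, as the interface text tells. Its arguments: {"type":"object","properties":{"increments":{"type":"array"},"gripper":{"type":"number"},"force":{"type":"number"}},"required":["increments"]}

```bash
mkdir -p pics; cat > h.py <<'E'
import numpy as np, cv2
from workcell import env, eyes, ticket
def ray(p,u,v):
    d=np.array([(u-p["cx"])/p["fx"],-(v-p["cy"])/p["fy"],-1.]); T=np.array(p["T"]); return T[:3,3],T[:3,:3]@d
def at(p,u,v,z):
    o,d=ray(p,u,v); return o+d*(z-o[2])/d[2]
def proj(p,w):
    T=np.array(p["T"]); c=T[:3,:3].T@(np.array(w)-T[:3,3]); return np.array([p["cx"]+p["fx"]*c[0]/-c[2], p["cy"]-p["fy"]*c[1]/-c[2]])
E
python3 - <<'E'
from h import *
print([k for k in eyes.grab_frame("top")])
for n in("top","side"):
    p=eyes.grab_frame(n); cv2.imwrite(f"pics/{n}0.png",p["pixels"]); print(n,{k:p[k] for k in p if k!="pixels"})
    for q in("caddy","stand"):
        for r in eyes.spot_in(q,p)[:5]: print(q,r["confidence"],np.round(r["rect"]))
E
```

```text
['pixels', 'fx', 'fy', 'cx', 'cy', 'T', 'shot']
top {'fx': 510.81791441697294, 'fy': 510.81791441697294, 'cx': 319.51758612334146, 'cy': 206.69198362765343, 'T': array([[-0.00993958,  0.98492547, -0.17269345,  0.19256399],
       [-0.99994703, -0.00932848,  0.00434989, -0.02166053],
       [ 0.00267335,  0.17272754,  0.98496602,  1.83017627],
       [ 0.        ,  0.        ,  0.        ,  1.        ]]), 'shot': 2}
caddy 0.84 [224. 175. 249. 238.]
caddy 0.7 [414. 153. 449. 182.]
stand 0.89 [350. 208. 373. 233.]
stand 0.85 [350. 252. 378. 271.]
stand 0.75 [301. 240. 326. 265.]
stand 0.71 [388. 198. 415. 221.]
stand 0.6 [310. 203. 335. 227.]
side {'fx': 405.78653458234953, 'fy': 405.78653458234953, 'cx': 320.6526867643836, 'cy': 194.63638641777578, 'T': array([[-0.90668202, -0.27459831,  0.32019289,  0.99646461],
       [ 0.42166304, -0.61039046,  0.6705399 ,  0.96899251],
       [ 0.01131356,  0.74297998,  0.66921802,  1.03440514],
       [ 0.        ,  0.        ,  0.        ,  1.        ]]), 'shot': 3}
caddy 0.73 [327. 240. 391. 270.]
stand 0.78 [310. 168. 323. 181.]
stand 0.66 [357. 185. 370. 203.]
stand 0.64 [320. 186. 340. 208.]
stand 0.63 [283. 149. 301. 163.]
stand 0.47 [348. 156. 363. 170.]
```

View pics/top0.png

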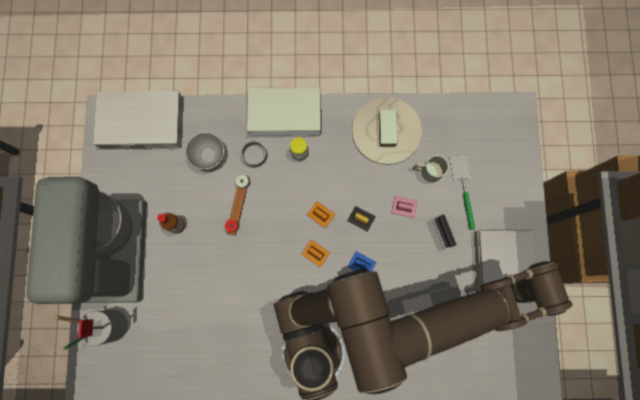

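View pics/side0.png

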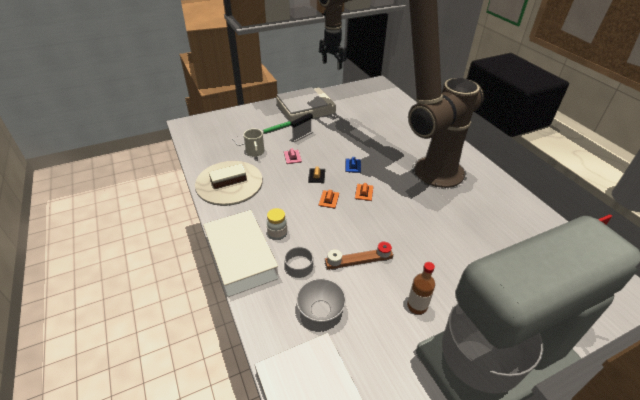

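The caddy lies at top-image (237,205), with the white lid at (242,181) and the red lid at (232,227). There are five stand candidates: orange (320,214) and (316,253), blue (362,262), pink (404,207), and black with a brass ridge (362,218). The black one fits the description, so I'll confirm it in a crop while measuring.

```bash
python3 - <<'E'
from h import *
p=eyes.grab_frame("top"); s=eyes.grab_frame("side"); im=p["pixels"]
c=cv2.resize(im[170:260,215:390],None,fx=4.5,fy=4.5,interpolation=cv2.INTER_CUBIC); cv2.imwrite("pics/crop.png",c)
def col(m,z,n):
    ys,xs=np.nonzero(m); r=cv2.minAreaRect(np.c_[xs,ys].astype(np.float32)); 
    print(n,len(xs),"px",xs.mean().round(1),ys.mean().round(1),"w",at(p,xs.mean(),ys.mean(),z).round(4)); return xs,ys
hsv=cv2.cvtColor(im,cv2.COLOR_BGR2HSV); H,S,V=cv2.split(hsv)
box=lambda a,b,c,d:(np.add.outer(np.zeros(400),np.arange(640))>=a)&(np.add.outer(np.zeros(400),np.arange(640))<c)&(np.arange(400)[:,None]>=b)&(np.arange(400)[:,None]<d)
cb=box(222,172,252,240)
col(cb&((H<6)|(H>174))&(S>170)&(V>120),.05,"red")
col(box(232,172,252,190)&(S<60)&(V>175),.05,"white")
sb=box(345,203,380,235)
xs,ys=col(sb&(S>110)&(V>90)&(H>12)&(H<35),.03,"brass")
q=np.array([at(p,x,y,.03)[:2] for x,y in zip(xs,ys)]); w,v=np.linalg.eigh(np.cov(q.T)); print("ridge dir",np.degrees(np.arctan2(v[1,1],v[0,1])),np.sqrt(w*12))
xs,ys=col(sb&(V<60),.008,"black")
q=np.array([at(p,x,y,.008)[:2] for x,y in zip(xs,ys)]).astype(np.float32); print(cv2.minAreaRect(q*1000))
for q in ("caddy","stand"):
  for r in eyes.outline_of(q,p)[:3]:
    ys,xs=np.nonzero(r["mask"]); Q=np.array([at(p,x,y,.02)[:2] for x,y in zip(xs,ys)]).astype(np.float32)*1000
    print(q,r["confidence"],r["rect"],cv2.minAreaRect(Q))
print(env.get_obs())
E
```

```text
red 98 px 231.1 225.4 w [0.4407 0.282  0.05  ]
white 90 px 241.2 180.3 w [0.6028 0.2492 0.05  ]
brass 89 px 361.4 217.5 w [ 0.4676 -0.1787  0.03  ]
ridge dir 63.18676505873026 [0.02208198 0.05063773]
black 157 px 360.2 218.0 w [ 0.4693 -0.1761  0.008 ]
((468.5804138183594, -177.9480438232422), (74.15347290039062, 52.80010223388672), 60.63422393798828)
caddy 0.59 [225.8, 175.3, 251.2, 234.9] ((522.708984375, 268.9817199707031), (49.338111877441406, 222.56861877441406), 77.27190399169922)
stand 0.8 [350.0, 207.7, 372.4, 228.4] ((467.0610046386719, -176.04148864746094), (85.0927505493164, 62.31901168823242), 59.313072204589844)
stand 0.71 [307.5, 203.4, 336.6, 227.6] ((484.54327392578125, -33.27357864379883), (86.07196807861328, 65.25703430175781), 52.32175064086914)
stand 0.69 [386.9, 193.7, 413.7, 220.4] ((508.8395080566406, -333.9980773925781), (89.1398696899414, 67.78330993652344), 76.70368957519531)
{'time': 0.55, 'qpos': array([-1.30070627e+00,  3.08093234e-01,  1.63380145e+00,  3.62107511e-05,
        1.19968422e+00, -6.96724991e-02]), 'joint_vel': array([ 0.00062502, -0.00139793,  0.0015249 , -0.00151825,  0.00162845,
       -0.00110949]), 'joint_torque': array([ 8.32488979e-06, -4.14895892e+01, -2.76813376e+01, -6.46822900e-05,
        1.69879437e-03, -4.64161275e-06]), 'tool_pos': array([ 0.20829046, -0.5892814 ,  0.30387555]), 'tool_rot': array([5.15519575e-06, 9.85605955e-01, 1.69058866e-01, 1.74762953e-05]), 'wrist_force': array([0.47183762, 0.38095852, 0.04254138]), 'torque': array([ 0.00963082,  0.05458092, -0.0135815 ]), 'finger_force': 0.0, 'finger_gap': 1.0021737235169614}
```

View pics/crop.png

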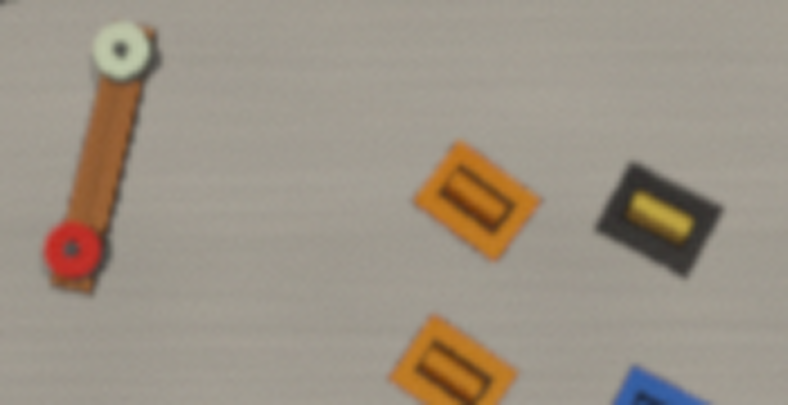

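The crop confirms it: black plate with a brass ridge at full-image (362,218), the ridge at about 60° in the world. Setting out for the caddy.

>>> {"method": "apply_moves", "body": {
  "increments": [
    {"translation": [0, 0, 0], "rot": [0, 0, 6.3]},
    {"translation": [0, 0, 0], "rot": [0, 0, 6.3]},
    {"translation": [0, 0, 0], "rot": [0, 0, 6.3]},
    {"translation": [0, 0, 0], "rot": [0, 0, 6.3]},
    {"translation": [0, 0, 0], "rot": [0, 0, 6.3]},
    {"translation": [5.6, -39.2, 0], "rot": [0, 0, 0]},
    {"translation": [5.6, -39.2, 0], "rot": [0, 0, 0]},
    {"translation": [5.6, -39.2, 0], "rot": [0, 0, 0]},
    {"translation": [5.6, -39.2, 0], "rot": [0, 0, 0]},
    {"translation": [5.6, -39.2, 0], "rot": [0, 0, 0]}
  ],
  "gripper": 1,
  "force": 100
}}

```text
time: 1.38
tool_pos: [0.2768, -0.4018, 0.3039]
tool_rot: [0.0, 0.994, -0.105, 0.0]
wrist_force: [0.4, -0.0, -0.2]
finger_gap: 1.001
finger_force: 0.0
```

>>> {"method": "apply_moves", "body": {
  "increments": [
    {"translation": [5.6, -39.2, 0], "rot": [0, 0, 0]},
    {"translation": [5.6, -39.2, 0], "rot": [0, 0, 0]},
    {"translation": [5.6, -39.2, 0], "rot": [0, 0, 0]},
    {"translation": [5.6, -39.2, 0], "rot": [0, 0, 0]},
    {"translation": [5.6, -39.2, 0], "rot": [0, 0, 0]},
    {"translation": [5.6, -39.2, 0], "rot": [0, 0, 0]},
    {"translation": [5.6, -39.2, 0], "rot": [0, 0, 0]},
    {"translation": [5.6, -39.2, 0], "rot": [0, 0, 0]},
    {"translation": [5.6, -39.2, 0], "rot": [0, 0, 0]},
    {"translation": [5.6, -39.2, 0], "rot": [0, 0, 0]}
  ]
}}

```text
time: 2.22
tool_pos: [0.4133, -0.0298, 0.3045]
tool_rot: [0.0, 0.994, -0.105, 0.001]
wrist_force: [0.9, -0.8, 0.9]
finger_gap: 1.003
finger_force: 0.0
```

>>> {"method": "apply_moves", "body": {
  "increments": [
    {"translation": [5.6, -39.2, 0], "rot": [0, 0, 0]},
    {"translation": [5.6, -39.2, 0], "rot": [0, 0, 0]},
    {"translation": [5.6, -39.2, 0], "rot": [0, 0, 0]},
    {"translation": [5.6, -39.2, 0], "rot": [0, 0, 0]},
    {"translation": [5.6, -39.2, 0], "rot": [0, 0, 0]},
    {"translation": [5.6, -39.2, 0], "rot": [0, 0, 0]},
    {"translation": [5.6, -39.2, 0], "rot": [0, 0, 0]},
    {"translation": [5.6, -39.2, 0], "rot": [0, 0, 0]}
  ]
}}

```text
time: 2.88
tool_pos: [0.5225, 0.2678, 0.304]
tool_rot: [-0.0, 0.995, -0.104, 0.0]
wrist_force: [0.1, -0.4, 0.7]
finger_gap: 1.002
finger_force: 0.0
```

```bash
cat >> h.py <<'E'
def wrench(n):
    F=[];M=[]
    for i in range(n):
        eyes.grab_frame("top"); o=env.get_obs(); F.append(o["wrist_force"]);M.append(o["torque"])
    print("F",np.mean(F,0).round(3),np.std(F,0).round(3),"M",np.mean(M,0).round(4),np.std(M,0).round(4)); 
E
python3 - <<'E'
from h import *
s=eyes.grab_frame("side"); im=s["pixels"]
H,S,V=cv2.split(cv2.cvtColor(im,cv2.COLOR_BGR2HSV))
for n,m,(a,b,c,d) in (("red",((H<6)|(H>174))&(S>150)&(V>110),(375,238,396,260)),("white",(S<60)&(V>165),(324,244,345,266))):
    ys,xs=np.nonzero(m[b:d,a:c]); print(n,len(xs),at(s,xs.mean()+a,ys.mean()+b,.05).round(4))
wrench(20)
o=env.get_obs(); print(o["tool_pos"],o["tool_rot"])
E
```

```text
red 104 [0.4461 0.2916 0.05  ]
white 99 [0.6142 0.251  0.05  ]
F [ 0.08  -0.217 -0.164] [0.496 0.596 0.462] M [-0.0009 -0.0133 -0.0001] [0.0191 0.0308 0.0259]
[0.52217365 0.26568922 0.30384786] [ 1.11984023e-05  9.94497337e-01 -1.04761852e-01 -2.40268040e-05]
```

>>> {"method": "apply_moves", "body": {
  "increments": [
    {"translation": [2, 0, 40], "rot": [0, 0, 0.8]},
    {"translation": [0, 0, 40], "rot": [0, 0, 0]},
    {"translation": [0, 0, 40], "rot": [0, 0, 0]},
    {"translation": [0, 0, 40], "rot": [0, 0, 0]},
    {"translation": [0, 0, 30], "rot": [0, 0, 0]},
    {"translation": [0, 0, 20], "rot": [0, 0, 0]},
    {"translation": [0, 0, 15], "rot": [0, 0, 0]},
    {"translation": [0, 0, 0], "rot": [0, 0, 0]}
  ]
}}

```text
time: 4.6
tool_pos: [0.5213, 0.2641, 0.0748]
tool_rot: [0.002, 0.994, -0.112, -0.004]
wrist_force: [-0.6, -0.9, -0.4]
finger_gap: 0.999
finger_force: 0.0
```

>>> {"method": "apply_moves", "body": {
  "increments": [
    {"translation": [0, 0, 0], "rot": [0, 0, 0]},
    {"translation": [0, 0, 0], "rot": [0, 0, 0]},
    {"translation": [0, 0, 0], "rot": [0, 0, 0]},
    {"translation": [0, 0, 0], "rot": [0, 0, 0]},
    {"translation": [0, 0, 0], "rot": [0, 0, 0]},
    {"translation": [0, 0, 0], "rot": [0, 0, 0]},
    {"translation": [0, 0, 0], "rot": [0, 0, 0]},
    {"translation": [0, 0, 0], "rot": [0, 0, 0]},
    {"translation": [0, 0, 0], "rot": [0, 0, 0]},
    {"translation": [0, 0, 0], "rot": [0, 0, 0]}
  ],
  "gripper": 0,
  "force": 100
}}

```text
time: 5.43
tool_pos: [0.5256, 0.2662, 0.0813]
tool_rot: [-0.001, 0.994, -0.112, 0.002]
wrist_force: [-0.1, 1.0, 5.5]
finger_gap: 0.366
finger_force: 100.4
```

>>> {"method": "apply_moves", "body": {
  "increments": [
    {"translation": [0, 0, -10], "rot": [0, 0, 0]},
    {"translation": [0, 0, -20], "rot": [0, 0, 0]},
    {"translation": [0, 0, -30], "rot": [0, 0, 0]},
    {"translation": [0, 0, -20], "rot": [0, 0, 0]},
    {"translation": [0, 0, -10], "rot": [0, 0, 0]},
    {"translation": [0, 0, 0], "rot": [0, 0, 0]},
    {"translation": [0, 0, 0], "rot": [0, 0, 0]},
    {"translation": [0, 0, 0], "rot": [0, 0, 0]}
  ]
}}

```text
time: 6.1
tool_pos: [0.5228, 0.2646, 0.1672]
tool_rot: [0.001, 0.994, -0.112, -0.002]
wrist_force: [0.2, 1.1, -4.4]
finger_gap: 0.362
finger_force: 99.9
```

```bash
python3 - <<'E'
from h import *
wrench(30)
o=env.get_obs(); print(o["tool_pos"],o["tool_rot"],o["finger_gap"])
s=eyes.grab_frame("side"); cv2.imwrite("pics/lift.png",cv2.resize(s["pixels"][180:300,270:430],None,fx=4,fy=4,interpolation=cv2.INTER_CUBIC))
E
```

```text
F [-0.093  0.147 -4.146] [0.496 0.537 0.44 ] M [-0.0171 -0.1108  0.0059] [0.0259 0.0341 0.0284]
[0.52412772 0.26524734 0.16883772] [ 2.00907460e-05  9.93736160e-01 -1.11751695e-01 -4.66601219e-05] 0.3603970877133769
```

View pics/lift.png

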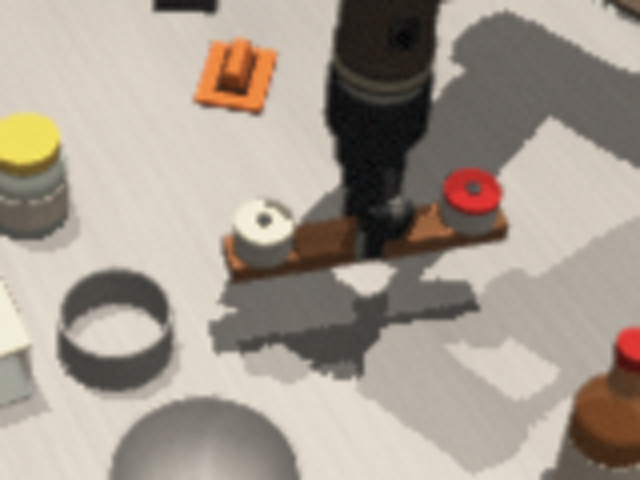

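The caddy is held level at crop centre: white tin at (263,230) and red tin at (472,200). From the wrist load it weighs about 0.41 kg, with the balance point about 25 mm from the grip towards the red tin. Next I'll refine the ridge position.

```bash
python3 - <<'E'
from h import *
for n,(a,b,c,d) in (("side",(304,162,330,186)),("top",(345,203,380,235))):
    p=eyes.grab_frame(n); im=p["pixels"]
    H,S,V=cv2.split(cv2.cvtColor(im,cv2.COLOR_BGR2HSV)); m=((S>110)&(V>90)&(H>12)&(H<35))[b:d,a:c]
    k=((V<70))[b:d,a:c]|m; k=cv2.morphologyEx(k.astype(np.uint8),cv2.MORPH_CLOSE,np.ones((3,3)))
    for nm,mm,z in (("brass",m,.027),("plate+",k,.008)):
        ys,xs=np.nonzero(mm); Q=np.array([at(p,x+a,y+b,z)[:2] for x,y in zip(xs,ys)]).astype(np.float32)*1000
        print(n,nm,len(xs),Q.mean(0).round(1),cv2.minAreaRect(Q))
    for r in eyes.outline_of("stand",p):
        l=r["rect"]
        if a-3<(l[0]+l[2])/2<c+3 and b-3<(l[1]+l[3])/2<d+3:
            ys,xs=np.nonzero(r["mask"]); Q=np.array([at(p,x,y,.012)[:2] for x,y in zip(xs,ys)]).astype(np.float32)*1000
            print(n,"mask",r["confidence"],Q.mean(0),cv2.minAreaRect(Q))
E
```

```text
side brass 52 [ 471.8 -170.5] ((471.5147705078125, -171.58450317382812), (56.86809158325195, 19.943490982055664), 65.75647735595703)
side plate+ 196 [ 471.6 -172.4] ((469.1251525878906, -177.04026794433594), (94.09297180175781, 57.74749755859375), 61.45416259765625)
side mask 0.62 [ 474.56958 -168.76988] ((473.0730895996094, -172.37387084960938), (95.05647277832031, 63.26486587524414), 64.70745849609375)
top brass 88 [ 468.1 -179.2] ((468.1351318359375, -179.14462280273438), (52.52751159667969, 21.092010498046875), 62.4847412109375)
top plate+ 331 [ 468.5 -178.3] ((468.40191650390625, -178.35382080078125), (76.77851867675781, 56.416282653808594), 60.862571716308594)
top mask 0.9 [ 467.51187 -177.72327] ((467.8992919921875, -178.14938354492188), (86.70492553710938, 67.10101318359375), 62.27121353149414)
```

>>> {"method": "apply_moves", "body": {
  "increments": [
    {"translation": [0, 0, 0], "rot": [0, 0, 3.8]},
    {"translation": [0, 0, 0], "rot": [0, 0, 3.8]},
    {"translation": [0, 0, 0], "rot": [0, 0, 3.8]},
    {"translation": [0, 0, 0], "rot": [0, 0, 3.8]},
    {"translation": [6, 13, 0], "rot": [0, 0, 0]},
    {"translation": [11.5, 26, 0], "rot": [0, 0, 0]},
    {"translation": [11.5, 26, 0], "rot": [0, 0, 0]},
    {"translation": [11.5, 26, 0], "rot": [0, 0, 0]},
    {"translation": [11.5, 26, 0], "rot": [0, 0, 0]},
    {"translation": [11.5, 26, 0], "rot": [0, 0, 0]}
  ]
}}

```text
time: 8.68
tool_pos: [0.5125, 0.1074, 0.169]
tool_rot: [0.0, 0.97, -0.241, 0.0]
wrist_force: [0.2, 0.1, -3.8]
finger_gap: 0.367
finger_force: 100.0
```

>>> {"method": "apply_moves", "body": {
  "increments": [
    {"translation": [11.5, 26, 0], "rot": [0, 0, 0]},
    {"translation": [11.5, 26, 0], "rot": [0, 0, 0]},
    {"translation": [11.5, 26, 0], "rot": [0, 0, 0]},
    {"translation": [11.5, 26, 0], "rot": [0, 0, 0]},
    {"translation": [11.5, 26, 0], "rot": [0, 0, 0]},
    {"translation": [11.5, 26, 0], "rot": [0, 0, 0]},
    {"translation": [11.5, 26, 0], "rot": [0, 0, 0]},
    {"translation": [11.5, 26, 0], "rot": [0, 0, 0]},
    {"translation": [11.5, 26, 0], "rot": [0, 0, 0]},
    {"translation": [6, 13, 0], "rot": [0, 0, 0]}
  ]
}}

```text
time: 9.52
tool_pos: [0.4931, -0.1638, 0.1694]
tool_rot: [0.001, 0.97, -0.242, 0.001]
wrist_force: [0.5, 0.7, -4.8]
finger_gap: 0.364
finger_force: 100.1
```

>>> {"method": "apply_moves", "body": {
  "increments": [
    {"translation": [0, 0, 20], "rot": [0, 0, 0]},
    {"translation": [0, 0, 15], "rot": [0, 0, 0]},
    {"translation": [0, 0, 0], "rot": [0, 0, 0]},
    {"translation": [0, 0, 0], "rot": [0, 0, 0]},
    {"translation": [0, 0, 0], "rot": [0, 0, 0]}
  ]
}}

```text
time: 9.93
tool_pos: [0.4938, -0.1605, 0.1345]
tool_rot: [0.0, 0.97, -0.242, 0.0]
wrist_force: [0.0, 0.3, -3.8]
finger_gap: 0.363
finger_force: 100.2
```

```bash
python3 - <<'E'
from h import *
wrench(15)
o=env.get_obs(); print(o["time"],o["tool_pos"],o["tool_rot"],o["finger_gap"])
s=eyes.grab_frame("side"); a=cv2.resize(s["pixels"][140:210,270:370],None,fx=6,fy=6,interpolation=cv2.INTER_CUBIC)
cv2.imwrite("pics/above.png",a)
E
```

```text
F [ 0.03  -0.097 -4.438] [0.561 0.364 0.542] M [-0.0455 -0.1029 -0.017 ] [0.0223 0.0277 0.0288]
10.6833 [ 0.49350916 -0.16027996  0.13380512] [-2.82288560e-05  9.70227591e-01 -2.42194989e-01 -8.70581539e-05] 0.3612737668598029
```

View pics/above.png

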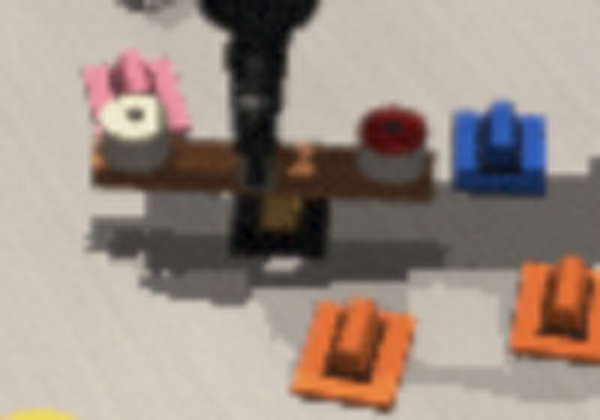

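The caddy hangs above the stand: brass ridge at crop (280,212), finger at (255,150). It still has to go about 11 mm along tool x and 25 mm along tool y.

>>> {"method": "apply_moves", "body": {
  "increments": [
    {"translation": [4, 8, 0], "rot": [0, 0, 0]},
    {"translation": [4, 9, 0], "rot": [0, 0, 0]},
    {"translation": [3, 8, 0], "rot": [0, 0, 0]},
    {"translation": [0, 0, 8], "rot": [0, 0, 0]},
    {"translation": [0, 0, 8], "rot": [0, 0, 0]},
    {"translation": [0, 0, 4], "rot": [0, 0, 0]},
    {"translation": [0, 0, 2], "rot": [0, 0, 0]},
    {"translation": [0, 0, 0], "rot": [0, 0, 0]},
    {"translation": [0, 0, 0], "rot": [0, 0, 0]},
    {"translation": [0, 0, 0], "rot": [0, 0, 0]}
  ]
}}

```text
time: 11.57
tool_pos: [0.4916, -0.1872, 0.1117]
tool_rot: [-0.0, 0.97, -0.242, 0.0]
wrist_force: [0.6, 0.3, -3.9]
finger_gap: 0.363
finger_force: 100.3
```

>>> {"method": "apply_moves", "body": {
  "increments": [
    {"translation": [0, 0, 1], "rot": [0, 0, 0]},
    {"translation": [0, 0, 1], "rot": [0, 0, 0]},
    {"translation": [0, 0, 1], "rot": [0, 0, 0]},
    {"translation": [0, 0, 0], "rot": [0, 0, 0]},
    {"translation": [0, 0, 0], "rot": [0, 0, 0]},
    {"translation": [0, 0, 0], "rot": [0, 0, 0]}
  ]
}}

```text
time: 12.07
tool_pos: [0.4924, -0.1876, 0.1108]
tool_rot: [-0.0, 0.97, -0.242, 0.0]
wrist_force: [-2.3, 1.4, 7.7]
finger_gap: 0.366
finger_force: 102.0
```

```bash
python3 - <<'E'
from h import *
wrench(6)
o=env.get_obs(); print(o["time"],o["tool_pos"],o["tool_rot"],o["finger_gap"])
t=eyes.grab_frame("top");s=eyes.grab_frame("side"); a=cv2.resize(s["pixels"][140:210,270:370],None,fx=5,fy=5,interpolation=cv2.INTER_CUBIC)
b=cv2.resize(t["pixels"][180:250,320:400],None,fx=3.5,fy=5,interpolation=cv2.INTER_CUBIC)
cv2.imwrite("pics/on.png",np.hstack([a,b]))
E
```

```text
F [-1.807  1.404  8.573] [0.337 0.373 0.6  ] M [0.4036 0.5982 0.0062] [0.0242 0.0204 0.0279]
12.3667 [ 0.49234509 -0.18762848  0.11076655] [-5.93334101e-05  9.70233678e-01 -2.42170112e-01  4.92871071e-04] 0.36382064016100346
```

View pics/on.png

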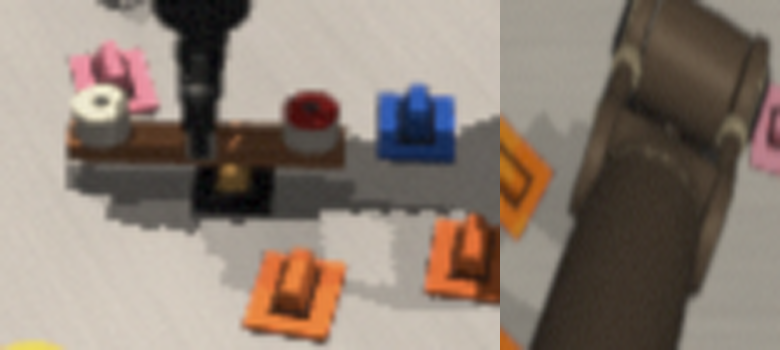

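Now pressing on the ridge with about 12 N: the ridge shows at crop (233,180) and the plank is level above it. I'll ease off the pressure, then let go.

>>> {"method": "apply_moves", "body": {
  "increments": [
    {"translation": [0, 0, -1], "rot": [0, 0, 0]},
    {"translation": [0, 0, -0.7], "rot": [0, 0, 0]},
    {"translation": [0, 0, 0], "rot": [0, 0, 0]},
    {"translation": [0, 0, 0], "rot": [0, 0, 0]}
  ],
  "force": 20
}}

```text
time: 12.8
tool_pos: [0.492, -0.1875, 0.1111]
tool_rot: [-0.0, 0.97, -0.242, 0.0]
wrist_force: [-1.3, 1.5, 4.3]
finger_gap: 0.367
finger_force: 101.1
```

>>> {"method": "apply_moves", "body": {
  "increments": [
    {"translation": [0, 0, 0], "rot": [0, 0, 0]},
    {"translation": [0, 0, 0], "rot": [0, 0, 0]},
    {"translation": [0, 0, 0], "rot": [0, 0, 0]},
    {"translation": [0, 0, 0], "rot": [0, 0, 0]},
    {"translation": [0, 0, 0], "rot": [0, 0, 0]},
    {"translation": [0, 0, 0], "rot": [0, 0, 0]},
    {"translation": [0, 0, 0], "rot": [0, 0, 0]},
    {"translation": [0, 0, 0], "rot": [0, 0, 0]}
  ],
  "gripper": 0.7
}}

```text
time: 13.47
tool_pos: [0.4915, -0.1876, 0.1105]
tool_rot: [0.0, 0.97, -0.242, -0.0]
wrist_force: [-0.1, -0.7, -1.0]
finger_gap: 0.701
finger_force: 0.0
```

```bash
python3 - <<'E'
from h import *
o=env.get_obs(); print(o["time"],o["tool_pos"],o["wrist_force"],o["finger_gap"])
s=eyes.grab_frame("side"); a=cv2.resize(s["pixels"][140:210,270:370],None,fx=6,fy=6,interpolation=cv2.INTER_CUBIC)
cv2.imwrite("pics/rel.png",a)
E
```

```text
13.4667 [ 0.49151306 -0.18755601  0.11054614] [-0.11567157 -0.69153822 -0.99286612] 0.7008664389457392
```

View pics/rel.png

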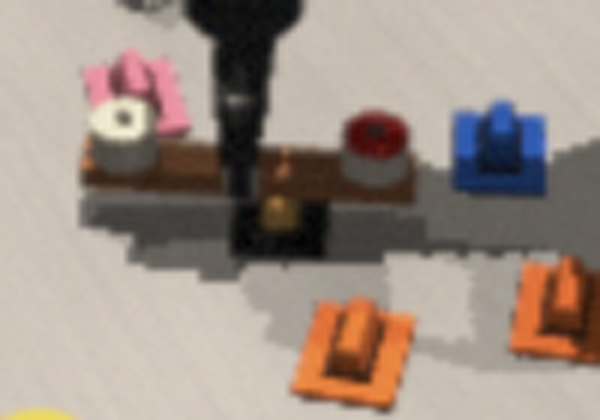

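It balances in place: plank ends at crop (80,188) and (414,203), ridge at (280,212). I'll withdraw straight up and check that it's level and still.

>>> {"method": "apply_moves", "body": {
  "increments": [
    {"translation": [0, 0, -4], "rot": [0, 0, 0]},
    {"translation": [0, 0, -8], "rot": [0, 0, 0]},
    {"translation": [0, 0, -20], "rot": [0, 0, 0]},
    {"translation": [0, 0, -40], "rot": [0, 0, 0]},
    {"translation": [0, 0, -40], "rot": [0, 0, 0]},
    {"translation": [0, 0, -40], "rot": [0, 0, 0]},
    {"translation": [0, 0, -40], "rot": [0, 0, 0]},
    {"translation": [0, -40, 0], "rot": [0, 0, 0]},
    {"translation": [0, -40, 0], "rot": [0, 0, 0]},
    {"translation": [0, -40, 0], "rot": [0, 0, 0]}
  ]
}}

```text
time: 14.35
tool_pos: [0.5489, -0.0812, 0.3054]
tool_rot: [-0.0, 0.97, -0.243, 0.002]
wrist_force: [0.0, -0.2, -0.1]
finger_gap: 0.703
finger_force: 0.0
```

>>> {"method": "apply_moves", "body": {
  "increments": [
    {"translation": [0, -40, 0], "rot": [0, 0, 0]},
    {"translation": [0, -40, 0], "rot": [0, 0, 0]},
    {"translation": [0, -40, 0], "rot": [0, 0, 0]},
    {"translation": [0, -40, 0], "rot": [0, 0, 0]},
    {"translation": [0, -40, 0], "rot": [0, 0, 0]},
    {"translation": [0, -40, 0], "rot": [0, 0, 0]},
    {"translation": [0, 0, 0], "rot": [0, 0, 0]},
    {"translation": [0, 0, 0], "rot": [0, 0, 0]},
    {"translation": [0, 0, 0], "rot": [0, 0, 0]}
  ]
}}

```text
time: 15.1
tool_pos: [0.6603, 0.1301, 0.3027]
tool_rot: [0.0, 0.97, -0.242, -0.0]
wrist_force: [0.0, -0.0, -0.5]
finger_gap: 0.698
finger_force: 0.0
```

```bash
python3 - <<'E'
from h import *
o=env.get_obs(); print(o["time"],o["tool_pos"])
t=eyes.grab_frame("top");s=eyes.grab_frame("side"); a=cv2.resize(s["pixels"][140:210,270:370],None,fx=4,fy=4,interpolation=cv2.INTER_CUBIC)
b=cv2.resize(t["pixels"][180:250,315:415],None,fx=4,fy=4,interpolation=cv2.INTER_CUBIC)
cv2.imwrite("pics/end.png",np.hstack([a,b]))
# lid centroids at both cameras -> triangulate
def lids(p,box):
    a,b,c,d=box; H,S,V=cv2.split(cv2.cvtColor(p["pixels"],cv2.COLOR_BGR2HSV)); H,S,V=[x[b:d,a:c] for x in (H,S,V)]
    out=[]
    for m in (((H<6)|(H>174))&(S>150)&(V>60),(S<70)&(V>185)):
        n,l,st,ce=cv2.connectedComponentsWithStats(m.astype(np.uint8)); i=1+np.argmax(st[1:,4]); out.append((ce[i]+[a,b],st[i,4]))
    return out
L=lids(t,(335,180,400,250)); M=lids(s,(280,150,345,180)); P=[]
for (u,n),(v,k) in zip(L,M):
    o1,d1=ray(t,*u);o2,d2=ray(s,*v); k1=np.linalg.lstsq(np.c_[d1,-d2],o2-o1,rcond=None)[0]; x=(o1+d1*k1[0]+o2+d2*k1[1])/2; P.append(x); print(u,n,v,k,x.round(4))
d=P[0]-P[1]; print("len",np.linalg.norm(d),"tilt",d[2]/np.linalg.norm(d),"yaw",np.degrees(np.arctan2(d[1],d[0])))
E
```

```text
15.1 [0.66027383 0.1301159  0.30268917]
[354.24528302 230.58490566] 106 [332.25454545 162.16363636] 55 [ 0.4153 -0.1488  0.0716]
[375.54022989 188.82758621] 87 [331.05803571 158.625     ] 448 [ 0.4894 -0.1739  0.1247]
len 0.09456227070841842 tilt -0.56148204438381 yaw 161.29326028701905
```

View pics/end.png

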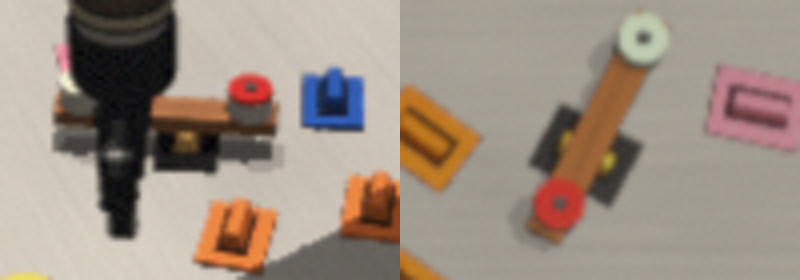

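The side view shows the plank level on the ridge, with the white tin hidden by the gripper. The top view shows it square across the ridge: white lid at (642,38), red lid at (558,203), ridge at (588,148). I'll clear the view and measure the tilt.

>>> {"method": "apply_moves", "body": {
  "increments": [
    {"translation": [0, -40, 0], "rot": [0, 0, 0]},
    {"translation": [0, -40, 0], "rot": [0, 0, 0]},
    {"translation": [0, -40, 0], "rot": [0, 0, 0]},
    {"translation": [0, -40, 0], "rot": [0, 0, 0]},
    {"translation": [0, 0, 0], "rot": [0, 0, 0]},
    {"translation": [0, 0, 0], "rot": [0, 0, 0]},
    {"translation": [0, 0, 0], "rot": [0, 0, 0]}
  ]
}}

```text
time: 15.78
tool_pos: [0.7357, 0.2698, 0.3022]
tool_rot: [0.001, 0.97, -0.243, -0.0]
wrist_force: [-0.3, -0.6, 0.2]
finger_gap: 0.702
finger_force: 0.0
```

```bash
python3 - <<'E'
from h import *
def lid(p,box,red):
    a,b,c,d=box; H,S,V=[x[b:d,a:c] for x in cv2.split(cv2.cvtColor(p["pixels"],cv2.COLOR_BGR2HSV))]
    m=((H<6)|(H>174))&(S>150)&(V>60) if red else (S<70)&(V>165)
    n,l,st,ce=cv2.connectedComponentsWithStats(m.astype(np.uint8)); i=1+np.argmax(st[1:,4]); return ce[i]+[a,b],st[i,4]
for i in range(2):
    t=eyes.grab_frame("top");s=eyes.grab_frame("side"); P=[]
    for red,bt,bs in ((1,(335,210,375,250),(322,152,345,172)),(0,(362,178,388,200),(280,152,298,170))):
        u,n=lid(t,bt,red);v,k=lid(s,bs,red); o1,d1=ray(t,*u);o2,d2=ray(s,*v)
        q=np.linalg.lstsq(np.c_[d1,-d2],o2-o1,rcond=None)[0]; A,B=o1+d1*q[0],o2+d2*q[1]; P.append((A+B)/2); print(u.round(1),n,v.round(1),k,P[-1].round(4),"gap",np.linalg.norm(A-B).round(4))
    d=P[0]-P[1]; print("len",np.linalg.norm(d),"tilt",d[2]/np.linalg.norm(d),"yaw",np.degrees(np.arctan2(d[1],d[0])))
    if i==0:
        for _ in range(20): eyes.grab_frame("top")
cv2.imwrite("pics/end2.png",cv2.resize(s["pixels"][130:210,260:380],None,fx=6,fy=6,interpolation=cv2.INTER_CUBIC))
E
```

```text
[354.2 230.5] 111 [332.3 162.2] 55 [ 0.4154 -0.1487  0.0717] gap 0.001Traceback (most recent call last):
  File "<stdin>", line 9, in <module>
  File "<stdin>", line 5, in lid
    return _wrapfunc(a, 'argmax', axis=axis, out=out, **kwds)
    return bound(*args, **kwds)
ValueError: attempt to get argmax of an empty sequence
```

>>> {"method": "apply_moves", "body": {
  "increments": [
    {"translation": [-40, 0, 0], "rot": [0, 0, 0]},
    {"translation": [-40, 0, 0], "rot": [0, 0, 0]},
    {"translation": [-40, 0, 0], "rot": [0, 0, 0]},
    {"translation": [-40, 0, 0], "rot": [0, 0, 0]},
    {"translation": [-40, 0, 0], "rot": [0, 0, 0]},
    {"translation": [-40, 0, 0], "rot": [0, 0, 0]},
    {"translation": [0, 0, 0], "rot": [0, 0, 0]},
    {"translation": [0, 0, 0], "rot": [0, 0, 0]}
  ]
}}

```text
time: 16.55
tool_pos: [0.5223, 0.3839, 0.3037]
tool_rot: [-0.0, 0.97, -0.241, 0.0]
wrist_force: [0.5, 0.0, 0.5]
finger_gap: 0.702
finger_force: 0.0
```

```bash
python3 - <<'E'
from h import *
t=eyes.grab_frame("top");s=eyes.grab_frame("side")
cv2.imwrite("pics/end2.png",cv2.resize(s["pixels"][130:210,260:380],None,fx=6,fy=6,interpolation=cv2.INTER_CUBIC))
H,S,V=cv2.split(cv2.cvtColor(s["pixels"],cv2.COLOR_BGR2HSV)); m=((S<90)&(V>150))[150:170,278:300]; print(m.sum()); print(V[150:170:2,278:302:2])
E
```

```text
237
[[212 212 209 211 212 205 194 236 225 233 223 205]
 [211 212 210 228 238 149 157 236 169 230 235 202]
 [211 213 210 192 237 152 137 228 201 223 236 211]
 [213 212 211 191 238 231 205 168 128 156 237 216]
 [213 212 211 211 238 239 194 237 234 126 238 235]
 [210 211 209 200 240 239 143 231 241 213 235 232]
 [211 209 212 194 170 234 236 235 163 130 130 120]
 [210 210 210 174  91  93 103  94  88 134 184 184]
 [213 212 209 171  85  86  86  91  91 138 173 177]
 [214 213 203 111  66  75  78  77  89 120 153 165]]
```

View pics/end2.png

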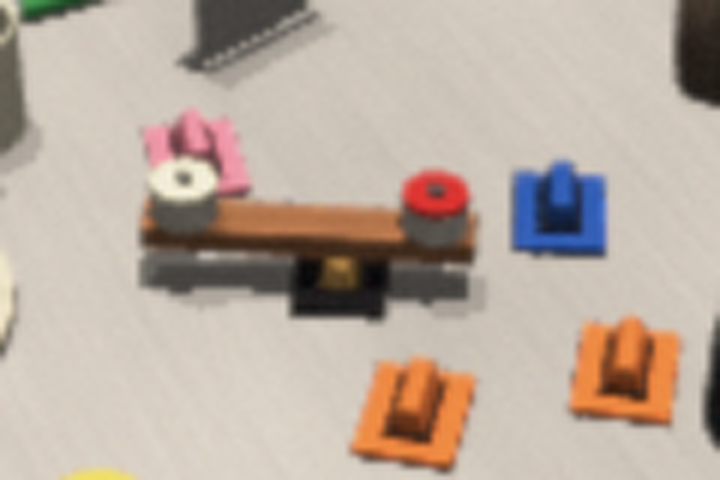

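```bash
python3 - <<'E'
from h import *
t=eyes.grab_frame("top");s=eyes.grab_frame("side")
for name,R,W in (("now",((354.2,230.5),(332.4,162.2)),((375.5,188.8),(290.4,159.8))),):
    P=[]
    for u,v in (R,W):
        o1,d1=ray(t,*u);o2,d2=ray(s,*v); q=np.linalg.lstsq(np.c_[d1,-d2],o2-o1,rcond=None)[0]; A,B=o1+d1*q[0],o2+d2*q[1]; P.append((A+B)/2); print(P[-1].round(4),np.linalg.norm(A-B).round(4))
    d=P[0]-P[1]; print("len",np.linalg.norm(d),"tilt",d[2]/np.linalg.norm(d),"yaw",np.degrees(np.arctan2(d[1],d[0])))
# model fit on all 4 points: centre xyz, yaw, tilt, with common pixel bias on the side camera
from scipy.optimize import least_squares
obs=[(t,(354.2,230.5),1),(t,(375.5,188.8),-1),(s,(332.4,162.2),1),(s,(290.4,159.8),-1)]
def f(x):
    c=np.array([x[0],x[1],x[2]]); a=np.array([np.cos(x[3])*np.cos(x[4]),np.sin(x[3])*np.cos(x[4]),np.sin(x[4])])
    return np.concatenate([proj(p,c+.082*k*a)-u for p,u,k in obs])
r=least_squares(f,[.49,-.19,.08,np.radians(152),0],x_scale=[.01,.01,.01,.1,.1]); print(r.x.round(4),np.degrees(r.x[3]),r.fun.round(2))
cov=np.linalg.inv(r.jac.T@r.jac)*.5**2; print("sd",np.sqrt(np.diag(cov)).round(4))
E
```

```text
[ 0.4152 -0.1484  0.0718] 0.0016
[ 0.5607 -0.2257  0.0753] 0.0032
len 0.16480523806741468 tilt -0.02099442368593298 yaw 152.00435989735527
[ 0.4881 -0.1871  0.0736  2.6538 -0.0234] 152.04989401210656 [-0.05  0.08 -0.28  0.45 -0.33 -0.04 -0.33 -0.15]
sd [0.001  0.0012 0.0019 0.0149 0.0232]
```

The measured tilt is about 0.02 rad, while an unbalanced caddy would show at least 0.2. The yaw is square to the ridge, the lateral offset is about 0, and the red lid hasn't moved between looks. Handing in.

```bash
python3 -c "
from h import *
print(ticket.finish_job())"
```

```text
the job is handed in; nothing more can be done
None
```

I handed the job in with the caddy balancing alone on the brass ridge of the black stand: about 0.02 rad off level, square to the ridge, still, and with the gripper clear; no verdict came back.

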